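Start and tighten a rotor screw at the bottom of a deep hub well

ROBOT

A 6-joint arm with a two-finger parallel gripper is mounted at the origin on a cart in front of the work surface, level with it; the furniture and walls round the work are solid. World frame = base frame: x ahead of the robot, y to its left, z up, the work surface at z = 0. Lengths are in m, angles in degrees, forces in N, time in s.
With the tool pointing down it reaches from about 0.425 to 1.125 m from the base axis. Payload 14.9 kg.
Tool frame: the origin (TCP) lies midway between the tips of the shut fingers; the grasp point (between the pads) lies 19 mm behind it (bot.tcp_to_grasp is the distance from the TCP to the grasp point, in m); z points along the fingers, y is the line along which they close (so a half turn about z gives the same grasp; the last joint's range is limited). The gripper opens to 91 mm and grips with 3 to 60 N. Pads are 32 mm wide; open, the fingers measure 118 mm over their backs; the gripper's body (76 mm by 178 mm) begins 60 mm behind the grasp point.
Start: joints at [-73.986, 21.709, 99.362, -0, 58.929, -1.908], TCP at [0.215, -0.666, 0.214] pointing down, gripper open.
Joint ranges: [-158.91, 158.91], [-42.39, 125.64], [0.06, 152.35], [-60.88, 240.88], [17.5, 164.5], [-176.32, 176.32]. Speed limits (degrees/s): [108.29, 108.29, 136.94, 180, 180, 180].

INTERFACE

Orientations are given as a 3x3 rotation matrix whose columns are the frame's x, y, z axes.
In Python, from bench import bot, snapshot gives the robot as it stands.
- The arm moves only by the shell command python3 -m pendant 'ROWS' [FORCE]. ROWS is JSON, a list of rows, each a list of 3 entries, a list of its own where there are three numbers: the finger opening in cm, from 0 to 9.12, then the shift along the tool's x, y, z in cm, then the turn about the tool's z in degrees. In form: [[gripper, [tx, ty, tz], twist], ...]. A call has 1 to 8 rows; each row shifts and turns the commanded pose from where the row before left it, along the tool's axes as they then stand; what a row does not reach is not made up. A row lasts 1/8 s, in which the tool goes at most 62.5 mm and 10.7 degrees, less where a joint would pass 70% of its speed; a pose out of reach is approached as far as the arm can. A call with a gripper value outside its range is refused whole. The fingers move at their own pace and stop on an object; FORCE is the grip in N (left out, the last holds). Time passes only in rows, so rows that do not move let the fingers close. It gives the time, the measured TCP pose, the force, the opening and the grip force at its end, in the units of the state.
- bot.read_state(): the state, without advancing time (a new reading comes with each control period).
- snapshot(name): name is "side" or "top"; returns a dict with "pixels" (420x560x3 uint8, red, green, blue), "fx", "fy", "cx", "cy" (pixels), "extrinsics" (4x4, takes a point from camera to world coordinates). Camera axes: x right, y down, z forward; pixel columns grow to the right and rows downward; lengths in m; the calibration is good to about 2 mm. A picture is of the moment at which its call begins. There is no depth.
- bot.close_job(): hands the job in; it is judged then, once.
The state is a dict: "clock": time; "joints": joint angles; "dq": joint speeds; "joint_torque": joint torques, N m; "position": TCP position; "ee_rot": TCP orientation; "wrist_force": force on the tool from outside, world axes, zero at the start; "moment": the same for the moment, N m; "grip_width": opening from 0.0 (shut) to 1.0 (fully open); "grip_force": force on a finger pad.
Only numpy, scipy, OpenCV 4.12 (cv2) and the standard library are available. Lean on these libraries where they do the work, as an engineer would, in place of code of your own. Each camera call takes 0.05 s, during which the arm holds its last target. There are 200 camera calls.

TASK

The T-headed rotor screw hangs in its grey stand. Lift it out, lower it into the deep well in the middle of the centrifuge rotor, turn it gently backwards (anticlockwise from above) by feel until its three lugs drop into the starts of the hidden thread, and then screw it clockwise until its flange sits down on the rotor hub. Never force it, let go of it when it is home, and leave the other things where they are.

Things in the scene. Friction and masses are not known exactly. Their poses are not given: they have to be found in the camera images.
- screw_head (a point): Middle of the T-bar head of the steel rotor screw (hollow, about 0.1 kg). The bar is 46 mm long (own x), 12 mm thick (own y, the width to grip) and 34 mm tall (own z, up along the screw's axis), on a 14 mm thick neck 12 mm tall. This point lies 33 mm above the flange's underside, 28 mm above its top.
- screw_flange (a point): Centre of the underside of the screw's flange (42 mm across, 5 mm thick); own z up along the screw. Below it a collar 28 mm across reaches down 36 mm (tapered end), then an 18 mm shank to the tip at 84 mm. Three round radial lugs, 5 mm thick, 120 degrees apart, 28 mm across over their ends, sit 78 mm below this point.
- well_mouth (a point): Centre of the well's mouth, level with the hub's top, z up. The vertical well is 30 mm across (collar and lugs have 1.2 mm play all round), over 100 mm deep, with a 3 mm chamfer at the mouth. Keep pressing and turning forces between screw and rotor moderate: more than 60 N damages the thread. Screw home = flange underside on the hub here.
- rotor: Aluminium centrifuge rotor on a foot, fixed, 128 mm across, 115 mm tall, origin under its middle; its hub is 56 mm across and stands 9 mm above the ring of tube pockets. The hidden nut deep in the well does not follow the rotor's yaw: its angle is unknown and differs every time. The nut sits in a stiff rubber bush: turned against its stops it yields about 0.3 rad per N m.
- thread_face (a point): Level top face of the nut on the well's axis, 67 mm below the mouth. Lugs rest on it with the flange 13 mm above the hub. It has three gaps 120 degrees apart for the lugs (about 10 degrees of play each way). The nut gives up to 8 mm down on a spring, 1.5 N per mm: a screw held fast and pressed a few mm feels the force vanish when it finds the gaps.
- thread_bottom (a point): On the well's axis near the nut's end. Lugs on the floor of the gaps: flange about 4 mm above the hub; a wall stops anticlockwise turning. Clockwise from there the thread descends 5.5 mm per rad after about 0.4 rad; flange on the hub after about 0.9 to 1.2 rad, firm stop at about 1.5. Turning clockwise with the lugs only part way down the gaps jams them.
- stand: Fixed grey block 62 x 62 x 95 mm, origin at the middle of its underside, with a 31 mm vertical hole in which the screw hangs by its flange, upright.
- beaker: Glass beaker 53 x 59 x 70 mm, bystander, origin under its middle.
- tape: Roll of tape 82 mm across, 19 mm tall, bystander, origin under its middle.
- weighing_boat: White weighing boat 50 x 64 x 12 mm, bystander, origin under its middle.
- dropper_bottle: Dropper bottle 33 mm across, 108 mm tall, bystander, origin under its middle.
- pen_marker: Marker pen 136 x 16 x 14 mm lying down, bystander, origin under its middle.
- dish: Petri dish 91 mm across, 16 mm tall, bystander, origin under its middle.
Things that resemble listed ones, but are neither listed nor needed, are in the scene too. Leave any orange look-alike of the part that bears screw_head alone.

How it is judged:
By the outcome, as a careful person would: the job done as asked, in the order asked, and still so for the second after the job is handed in, with the robot touching nothing.
It also fails if it takes over 72 s, if anything falls off the work surface, if the arm or the gripper's body presses on something with over 40 N, if the wrist force passes 120 N, or if a joint passes its speed limit or range.

## Working session

There is one attempt and no reset: what is moved stays moved. The work goes in short steps, Python scripts to look and compute and a shell command to move; the robot and the scene stay as the last step left them, time stands still between calls to the robot, and variables do not carry over. Pictures are saved under pics/ and viewed, at most 10 in all, crops included, and the job is handed in when it is done.

```bash
mkdir -p pics
python3 - <<'E'
from bench import bot, snapshot
import cv2
for n in("side","top"):
    s=snapshot(n); cv2.imwrite(f"pics/{n}0.png",s["pixels"][:,:,::-1]); print(n,s["fx"],s["fy"],s["cx"],s["cy"],s["extrinsics"].round(4).tolist())
st=bot.read_state(); print(st, bot.tcp_to_grasp)
E
```

```text
side 518.0629065829638 518.0629065829638 275.0207357621481 209.67871567412055 [[-0.4333, -0.654, 0.6201, -0.3365], [-0.9011, 0.3261, -0.2857, 0.2532], [-0.0154, -0.6826, -0.7306, 1.1317], [0.0, 0.0, 0.0, 1.0]]
top 502.0366481248913 502.0366481248913 281.0364883092289 209.84878600929758 [[0.0262, -0.9851, 0.1697, 0.3459], [-0.9996, -0.0273, -0.004, -0.1404], [0.0085, -0.1695, -0.9855, 1.1474], [0.0, 0.0, 0.0, 1.0]]
{'clock': 0.1, 'joints': array([-7.39877061e+01,  2.17343654e+01,  9.93919941e+01, -4.20878581e-04,
        5.89271988e+01, -1.90738554e+00]), 'dq': array([-0.02654338, -0.06734018,  0.01667865,  0.02776739,  0.07253593,
       -0.07301709]), 'joint_torque': array([-1.91996791e-03, -7.65048552e+01, -4.35296130e+01,  6.51052454e-02,
        3.98161635e-02, -6.78606995e-06]), 'position': array([ 0.21528287, -0.66571104,  0.21337014]), 'ee_rot': array([[ 9.51487615e-01,  3.07686932e-01, -2.63897234e-04],
       [ 3.07687044e-01, -9.51487193e-01,  8.96765366e-04],
       [ 2.48281457e-05, -9.34458900e-04, -9.99999563e-01]]), 'wrist_force': array([ 0.08531186,  0.35484453, -0.83792531]), 'moment': array([0.05401405, 0.00140369, 0.01685947]), 'grip_force': 0.0, 'grip_width': 1.0001256632434081} 0.0188
```

View pics/side0.png

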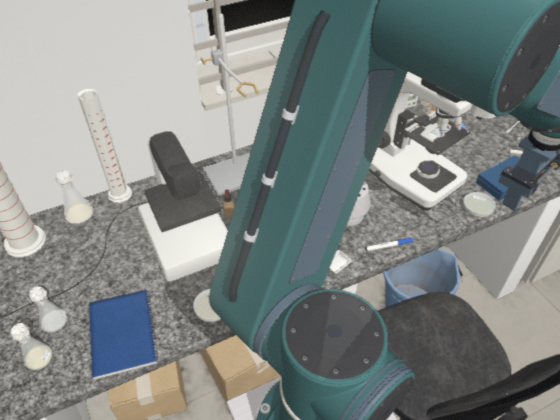

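View pics/top0.png

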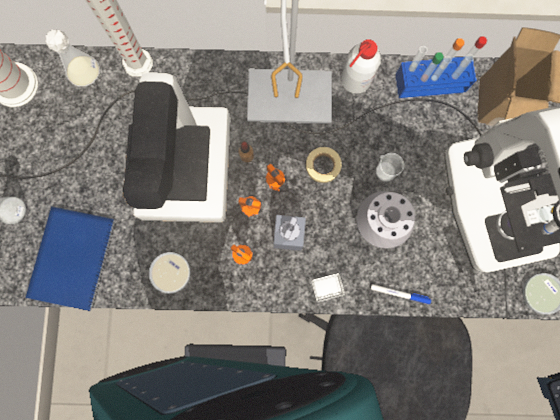

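The top view shows the stand with the screw at about (290,231) and the rotor at (390,217). Orange look-alikes are at (250,206), (241,253) and (275,178). The arm blocks the side view, so I'll enlarge the relevant part of the top view.

```bash
cat > h.py <<'E'
import numpy as np, cv2
from bench import bot, snapshot
def cast(s,u,v,z):
    E=s["extrinsics"]; d=E[:3,:3]@np.array([(u-s["cx"])/s["fx"],(v-s["cy"])/s["fy"],1]); o=E[:3,3]
    return o+d*(z-o[2])/d[2]
def proj(s,p):
    E=s["extrinsics"]; c=E[:3,:3].T@(np.array(p)-E[:3,3]); return np.array([s["fx"]*c[0]/c[2]+s["cx"],s["fy"]*c[1]/c[2]+s["cy"]])
def ray(s,u,v):
    E=s["extrinsics"]; d=E[:3,:3]@np.array([(u-s["cx"])/s["fx"],(v-s["cy"])/s["fy"],1]); return E[:3,3],d/np.linalg.norm(d)
E
python3 - <<'E'
import cv2,numpy as np
im=cv2.imread("pics/top0.png")
a=cv2.resize(im[195:265,255:325],(400,400),interpolation=cv2.INTER_CUBIC)
b=cv2.resize(im[182:252,355:425],(400,400),interpolation=cv2.INTER_CUBIC)
cv2.imwrite("pics/c1.png",np.hstack([a,b]))
E
```

```text
(no output)
```

View pics/c1.png

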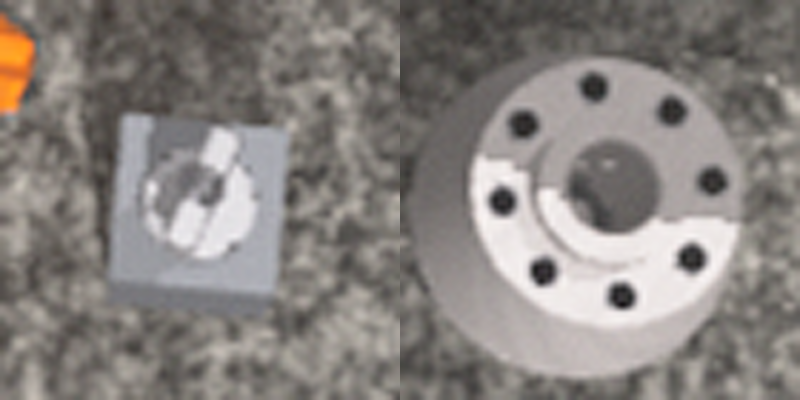

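Run:
```python
from h import *
s=snapshot("top")
f=lambda x,y,x0,y0,z:cast(s,x0+(x+.5)/5.714-.5,y0+(y+.5)/5.714-.5,z).round(4)
print("flange",f(201,203,255,195,.1),"stand",f(197.5,204,255,195,.095))
a=f(222,148,255,195,.145);b=f(188,228,255,195,.145);print("bar",a,b,(a+b)/2,np.linalg.norm(a-b),np.degrees(np.arctan2(*(a-b)[1::-1])))
print("mouth",f(214,187,355,182,.115),"ring",f(206,190,355,182,.106), f(70,190,355,182,.106),f(342,190,355,182,.106))
g=cv2.cvtColor(s["pixels"],cv2.COLOR_RGB2HSV)
m=cv2.inRange(g,(5,150,120),(20,255,255))
for c in cv2.findContours(m,cv2.RETR_EXTERNAL,2)[0]:
  if cv2.contourArea(c)>40: x,y=c[:,0].mean(0); print("orange",x,y,cast(s,x,y,.02))
m=(g[...,1]<60)&(g[...,2]>225);m=m.astype(np.uint8)
```

```text
flange [ 0.4835 -0.1641  0.1   ] stand [ 0.4838 -0.1629  0.095 ]
bar [ 0.4974 -0.17    0.145 ] [ 0.4687 -0.1587  0.145 ] [ 0.48305 -0.16435  0.145  ] 0.030844448447005828 -21.49095977580755
mouth [ 0.5206 -0.3764  0.115 ] ring [ 0.521  -0.3755  0.106 ] [ 0.5196 -0.3254  0.106 ] [ 0.5224 -0.4257  0.106 ]
orange 241.44444444444446 252.7037037037037 [ 0.4400188 -0.058665   0.02     ]
orange 250.05714285714285 206.5142857142857 [ 0.5457884  -0.07411266  0.02      ]
orange 273.8723404255319 176.27659574468086 [ 0.61806604 -0.12635788  0.02      ]
orange 457.4 44.266666666666666 [ 0.95892689 -0.56151635  0.02      ]
```

```bash
python3 -m pendant '[[9,[5.1,-4.94,0],0],[9,[5.1,-4.94,0],0],[9,[5.1,-4.94,0],0],[9,[5.1,-4.94,0],0],[9,[5.1,-4.94,0],0],[9,[5.1,-4.94,0],0],[9,[5.1,-4.94,0],0],[9,[5.1,-4.94,0],0]]'; python3 -m pendant '[[6,[0,0,0],10],[6,[0,0,0],10],[6,[0,0,0],10],[6,[0,0,0],9.4],[6,[0,0,0],0]]'
python3 - <<'E'
from h import *
for n in("side","top"):
    s=snapshot(n); cv2.imwrite(f"pics/{n}1.png",s["pixels"][:,:,::-1])
    print(n,proj(s,[.4835,-.164,.1]),proj(s,[.5206,-.3764,.115]))
E
```

```text
clock: 1.15
position: [0.4507, -0.2227, 0.2141]
ee_rot: [[0.952, 0.308, 0.0], [0.308, -0.952, -0.0], [0.0, 0.0, -1.0]]
wrist_force: [0.3, -1.1, 0.8]
grip_width: 0.987
grip_force: 0.0
clock: 1.78
position: [0.45, -0.2245, 0.2138]
ee_rot: [[0.931, -0.365, -0.0], [-0.365, -0.931, 0.0], [-0.0, -0.0, -1.0]]
wrist_force: [0.6, 0.2, 1.0]
grip_width: 0.656
grip_force: 0.0
side [288.739001   221.64526584] [350.42942184 184.0771566 ]
top [289.72442053 230.13458343] [392.02796305 214.33426293]
```

View pics/side1.png

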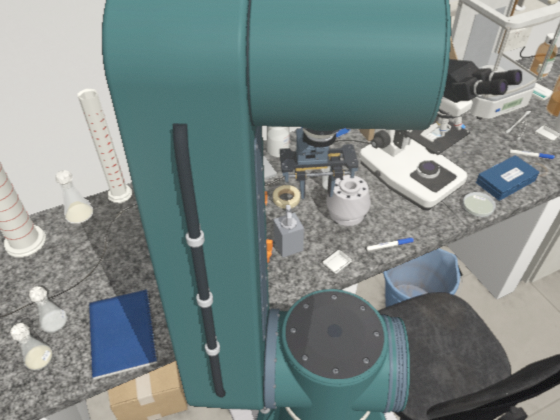

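The side view now shows the screw at about (289,218) and the rotor mouth at about (350,184), both close to where I predicted. I'll zoom in to refine them.

Run:
```python
import cv2,numpy as np
im=cv2.imread("pics/side1.png")
a=cv2.resize(im[195:245,264:314],(400,400),interpolation=cv2.INTER_CUBIC)
b=cv2.resize(im[160:210,325:375],(400,400),interpolation=cv2.INTER_CUBIC)
cv2.imwrite("pics/c2.png",np.hstack([a,b]))
```

```text
(no output)
```

View pics/c2.png

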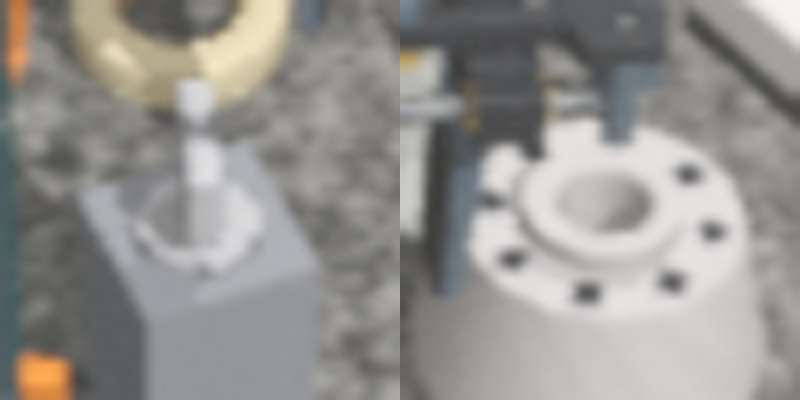

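Run:
```python
from h import *
s=snapshot("side")
print(cast(s,350.06,184.8,.115),cast(s,288.6,222.3,.1), bot.read_state()["position"])
st=bot.read_state();R=st["ee_rot"]
print("to screw, tool cm",R.T@(np.array([.483,-.164,.109])-st["position"])*100)
```

```text
[ 0.51857101 -0.37395925  0.115     ] [ 0.48157836 -0.16261849  0.1       ] [ 0.45002703 -0.22453968  0.21390204]
to screw, tool cm [ 0.8756885  -6.83807908 10.49003926]
```

```bash
python3 -m pendant '[[6,[0.41,-3.44,0],0],[6,[0.4,-3.44,0],0],[6,[0,0,3.5],0],[6,[0,0,3.0],0],[6,[0,0,2.0],0],[6,[0,0,1.5],0],[6,[0,0,0.5],0],[6,[0,0,0],0]]'
python3 - <<'E'
from h import *
s=snapshot("side");cv2.imwrite("pics/c3.png",cv2.resize(s["pixels"][150:270,220:380,::-1],(800,600),interpolation=cv2.INTER_CUBIC))
print(bot.read_state()["joints"].round(1))
E
```

```text
clock: 2.92
position: [0.4829, -0.1636, 0.1091]
ee_rot: [[0.931, -0.366, 0.0], [-0.366, -0.931, -0.0], [0.0, -0.0, -1.0]]
wrist_force: [0.2, 0.4, -0.5]
grip_width: 0.659
grip_force: 0.0
[-21.3  14.  123.7   0.   42.3  90.1]
```

View pics/c3.png

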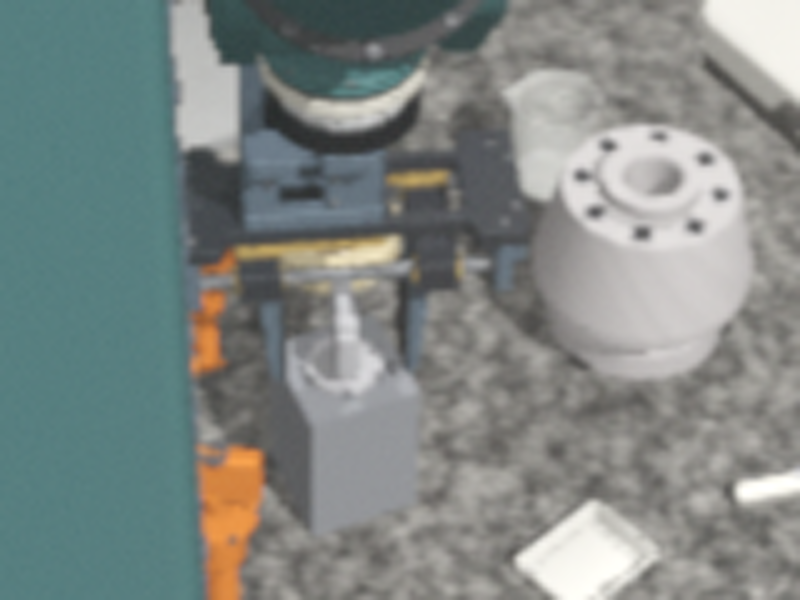

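The crop shows the open fingers on either side of the bar, with the bar at about (345,310) and midway between them. Now I'll close.

```bash
python3 -m pendant '[[2,[0,0,0],0],[1,[0,0,0],0],[0.5,[0,0,0],0],[0.5,[0,0,0],0],[0.5,[0,0,0],0],[0.5,[0,0,0],0]]' 30
```

```text
clock: 3.72
position: [0.4828, -0.1635, 0.1089]
ee_rot: [[0.931, -0.366, -0.0], [-0.366, -0.931, 0.0], [-0.0, 0.0, -1.0]]
wrist_force: [-0.4, -0.0, 0.3]
grip_width: 0.131
grip_force: 30.0
```

```bash
python3 -m pendant '[[0.5,[0,0,-0.5],0],[0.5,[0,0,-2],0],[0.5,[0,0,-3],0],[0.5,[0,0,-3],0],[0.5,[0,0,-3],0],[0.5,[0,0,-1.5],0],[0.5,[0,0,0],0]]' ; python3 -m pendant '[[0.5,[1.12,1.84,0],0],[0.5,[2.24,3.67,0],0],[0.5,[2.24,3.67,0],0],[0.5,[2.24,3.67,0],0],[0.5,[2.24,3.67,0],0],[0.5,[1.12,1.84,0],0],[0.5,[0,0,0],0],[0.5,[0,0,0],0]]'
python3 - <<'E'
from h import *
a=[]
for n in("side","top"):
    s=snapshot(n);st=bot.read_state();p=st["position"]+[0,0,-.014]
    u=proj(s,p).round(1); ut=proj(s,p-[0,0,.084]).round(1);print(n,u,ut,proj(s,[.5196,-.3752,.115]).round(1))
    c=proj(s,p-[0,0,.05]);x,y=int(c[0])-40,int(c[1])-55;print(x,y)
    a.append(cv2.resize(s["pixels"][y:y+120,x:x+80,::-1],(400,600),interpolation=cv2.INTER_CUBIC))
cv2.imwrite("pics/c4.png",np.hstack(a))
E
```

```text
clock: 4.6
position: [0.4831, -0.1636, 0.2395]
ee_rot: [[0.931, -0.366, 0.001], [-0.366, -0.931, -0.001], [0.001, -0.0, -1.0]]
wrist_force: [0.2, 0.2, -1.2]
grip_width: 0.129
grip_force: 30.0
clock: 5.6
position: [0.5194, -0.3745, 0.2383]
ee_rot: [[0.931, -0.366, -0.001], [-0.366, -0.931, 0.001], [-0.001, -0.0, -1.0]]
wrist_force: [-0.4, 0.2, -1.9]
grip_width: 0.128
grip_force: 30.0
side [353.7 154.8] [350.8 177.9] [350.2 184.4]
311 113
top [404.2 205.4] [393.9 212.7] [391.5 214.8]
357 154
```

View pics/c4.png

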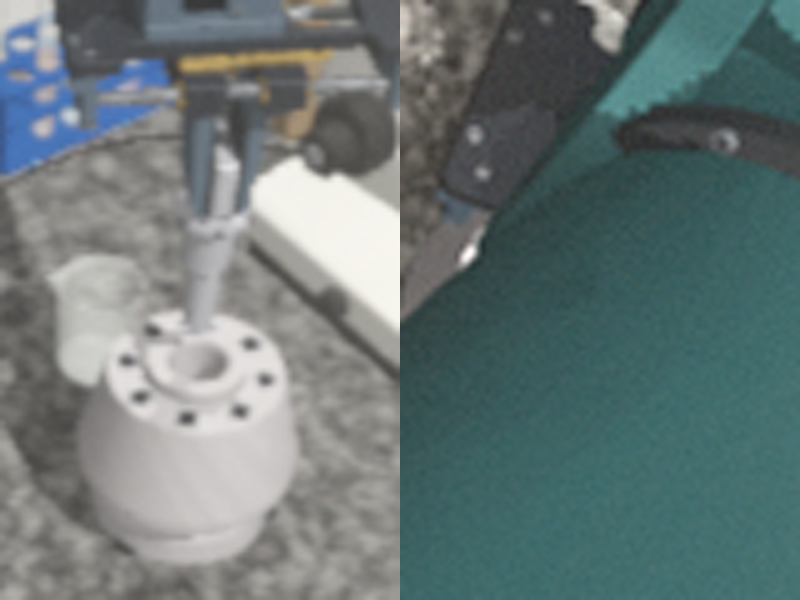

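The side view shows the screw hanging upright in the grip. Its tip is at about px (351,179), above the mouth at about (351,185), which agrees with the prediction. I'll lower it by feel.

```bash
python3 -m pendant '[[0.5,[0,0.06,1],0],[0.5,[0,0,1.2],0],[0.5,[0,0,0.3],0],[0.5,[0,0,0.3],0],[0.5,[0,0,0.2],0],[0.5,[0,0,0.2],0],[0.5,[0,0,0],0]]'
```

```text
clock: 6.58
position: [0.5196, -0.3759, 0.2069]
ee_rot: [[0.931, -0.366, -0.0], [-0.366, -0.931, 0.0], [-0.0, -0.0, -1.0]]
wrist_force: [0.7, -0.7, -1.4]
grip_width: 0.131
grip_force: 30.0
```

```bash
python3 -m pendant '[[0.5,[0,0,0.2],0],[0.5,[0,0,0.2],0],[0.5,[0,0,0],0]]'; python3 -m pendant '[[0.5,[0,0,0.3],0],[0.5,[0,0,0.3],0],[0.5,[0,0,0],0]]'
```

```text
clock: 6.95
position: [0.5195, -0.3758, 0.2027]
ee_rot: [[0.931, -0.366, -0.0], [-0.366, -0.931, 0.0], [-0.0, -0.0, -1.0]]
wrist_force: [-0.2, -0.8, -0.8]
grip_width: 0.131
grip_force: 30.0
clock: 7.32
position: [0.5195, -0.3758, 0.1966]
ee_rot: [[0.931, -0.366, -0.0], [-0.366, -0.931, 0.0], [-0.0, -0.0, -1.0]]
wrist_force: [-0.1, 0.3, -1.9]
grip_width: 0.132
grip_force: 30.0
```

```bash
python3 -m pendant '[[0.5,[0,0,0.7],0],[0.5,[0,0,0.8],0],[0.5,[0,0,0.8],0],[0.5,[0,0,0.5],0],[0.5,[0,0,0],0]]'; python3 -m pendant '[[0.5,[0,0,0.3],0],[0.5,[0,0,0.3],0],[0.5,[0,0,0.3],0],[0.5,[0,0,0.3],0],[0.5,[0,0,0],0]]'
```

```text
clock: 7.95
position: [0.5194, -0.3758, 0.1684]
ee_rot: [[0.931, -0.366, -0.001], [-0.366, -0.931, 0.0], [-0.001, -0.0, -1.0]]
wrist_force: [-0.0, -0.1, -1.5]
grip_width: 0.133
grip_force: 30.0
clock: 8.57
position: [0.5195, -0.3758, 0.1566]
ee_rot: [[0.931, -0.366, -0.0], [-0.366, -0.931, 0.0], [-0.0, -0.0, -1.0]]
wrist_force: [0.1, 0.2, -1.0]
grip_width: 0.13
grip_force: 30.0
```

```bash
python3 -m pendant '[[0.5,[0,0,0.4],0],[0.5,[0,0,0.5],0],[0.5,[0,0,0.3],0],[0.5,[0,0,0],0]]'; python3 -m pendant '[[0.5,[0,0,0.2],0],[0.5,[0,0,0.2],0],[0.5,[0,0,0.2],0],[0.5,[0,0,0],0],[0.5,[0,0,0],0]]'
```

```text
clock: 9.07
position: [0.5194, -0.3759, 0.1446]
ee_rot: [[0.931, -0.366, -0.0], [-0.366, -0.931, 0.0], [-0.0, 0.0, -1.0]]
wrist_force: [-1.1, -1.6, -2.7]
grip_width: 0.133
grip_force: 30.0
clock: 9.7
position: [0.5197, -0.376, 0.139]
ee_rot: [[0.931, -0.366, 0.0], [-0.366, -0.931, -0.0], [0.0, 0.0, -1.0]]
wrist_force: [-0.2, -3.4, 2.1]
grip_width: 0.127
grip_force: 30.0
```

```bash
python3 -m pendant '[[0.5,[0,0,0.15],0],[0.5,[0,0,0],0]]'|grep -E 'pos|force'; for i in 1; do python3 -m pendant '[[0.5,[0,0,0],-4],[0.5,[0,0,0],-4],[0.5,[0,0,0],0]]'|grep -E 'pos|force';  python3 -m pendant '[[0.5,[0,0,0],-4],[0.5,[0,0,0],-4],[0.5,[0,0,0],0]]'|grep -E 'pos|force'; done
```

```text
position: [0.5197, -0.3761, 0.1376]
wrist_force: [-1.7, -2.7, 5.1]
grip_force: 30.0
position: [0.5198, -0.3764, 0.1378]
wrist_force: [-2.7, -5.3, 5.7]
grip_force: 30.0
position: [0.5199, -0.3766, 0.1379]
wrist_force: [-1.9, -4.8, 4.6]
grip_force: 30.0
```

```bash
python3 -m pendant '[[0.5,[0,0.05,0],-4],[0.5,[0,0,0],-4],[0.5,[0,0,0],0]]'|grep -E 'pos|force';  python3 -m pendant '[[0.5,[0,0,0],-4],[0.5,[0,0,0],-4],[0.5,[0,0,0],0]]'|grep -E 'pos|force';python3 -m pendant '[[0.5,[0,0,0],-4],[0.5,[0,0,0],-4],[0.5,[0,0,0],0]]'|grep -E 'pos|force'
```

```text
position: [0.5199, -0.377, 0.1379]
wrist_force: [-1.5, -5.0, 6.0]
grip_force: 30.0
position: [0.5199, -0.3771, 0.138]
wrist_force: [-1.9, -5.7, 5.1]
grip_force: 30.0
position: [0.52, -0.3772, 0.138]
wrist_force: [-1.3, -5.2, 5.0]
grip_force: 30.0
```

```bash
python3 -m pendant '[[0.5,[0,0.05,0],-4],[0.5,[0,0,0],-4],[0.5,[0,0,0],0]]'|grep -E 'pos|force';  python3 -m pendant '[[0.5,[0,0,0],-4],[0.5,[0,0,0],-4],[0.5,[0,0,0],0]]'|grep -E 'pos|force';python3 -m pendant '[[0.5,[0,0,0],-4],[0.5,[0,0,0],-4],[0.5,[0,0,0],0]]'
```

```text
position: [0.5201, -0.3775, 0.1379]
wrist_force: [-2.0, -5.3, 5.6]
grip_force: 30.0
position: [0.5201, -0.3775, 0.1379]
wrist_force: [-0.8, -5.9, 5.4]
grip_force: 30.0
clock: 12.95
position: [0.5203, -0.3777, 0.138]
ee_rot: [[0.736, 0.676, 0.002], [0.676, -0.736, -0.002], [0.0, 0.002, -1.0]]
wrist_force: [-1.2, -5.7, 5.0]
grip_width: 0.132
grip_force: 30.0
```

```bash
python3 -m pendant '[[0.5,[0,0,0],-4],[0.5,[0,0,0],-4],[0.5,[0,0,0],0]]'|grep -E 'pos|force';  python3 -m pendant '[[0.5,[0,0,0],-4],[0.5,[0,0,0],-4],[0.5,[0,0,0],0]]'|grep -E 'pos|force';python3 -m pendant '[[0.5,[0,0,0],-4],[0.5,[0,0,0],-4],[0.5,[0,0,0],0]]'|grep -E 'pos|force'
```

```text
position: [0.5203, -0.3777, 0.138]
wrist_force: [-0.7, -5.4, 4.8]
grip_force: 30.0
position: [0.5201, -0.3774, 0.1376]
wrist_force: [0.6, -5.3, 0.3]
grip_force: 30.0
position: [0.5202, -0.3774, 0.1375]
wrist_force: [1.8, -5.1, 0.1]
grip_force: 30.0
```

```bash
python3 -c "
from bench import bot;s=bot.read_state();print(s['moment'],s['wrist_force'],s['joints'])"
```

```text
[-1.33617047 -0.31857922 -0.0621471 ] [ 1.83382353 -5.09013506  0.12849195] [-3.80354421e+01  2.21576326e+01  1.08109164e+02 -1.36278434e-02
  4.96344556e+01 -1.45936321e+01]
```

```bash
python3 -m pendant '[[0.5,[0,0,0.1],0],[0.5,[0,0,0.1],0],[0.5,[0,0,0],0]]'|grep -E 'pos|force';  python3 -m pendant '[[0.5,[0,0,0.1],0],[0.5,[0,0,0.1],0],[0.5,[0,0,0],0]]'
```

```text
position: [0.5201, -0.3774, 0.1356]
wrist_force: [0.4, -5.5, -0.1]
grip_force: 30.0
clock: 14.82
position: [0.5201, -0.3774, 0.1336]
ee_rot: [[0.399, 0.917, 0.001], [0.917, -0.399, -0.001], [-0.001, 0.001, -1.0]]
wrist_force: [-0.3, -6.9, 0.7]
grip_width: 0.13
grip_force: 30.0
```

```bash
python3 -m pendant '[[0.5,[-0.07,0.03,0.05],0],[0.5,[0,0,0],0]]'|grep -E 'pos|force';  python3 -m pendant '[[0.5,[0,0,0.05],0],[0.5,[0,0,0],0],[0.5,[0,0,0],0]]'
```

```text
position: [0.5198, -0.3776, 0.1328]
wrist_force: [1.2, -2.8, -0.8]
grip_force: 30.0
clock: 15.45
position: [0.5197, -0.3776, 0.1324]
ee_rot: [[0.398, 0.917, 0.0], [0.917, -0.398, 0.0], [0.0, 0.0, -1.0]]
wrist_force: [1.8, -2.3, -0.7]
grip_width: 0.131
grip_force: 30.0
```

```bash
python3 -m pendant '[[0.5,[0,0,0.07],0],[0.5,[0,0,0],0]]'|grep -E 'pos|force';  python3 -m pendant '[[0.5,[0,0,0.07],0],[0.5,[0,0,0],0],[0.5,[0,0,0],0]]'
```

```text
position: [0.5197, -0.3776, 0.1318]
wrist_force: [1.1, -2.1, -0.1]
grip_force: 30.0
clock: 16.08
position: [0.5197, -0.3776, 0.131]
ee_rot: [[0.398, 0.917, 0.0], [0.917, -0.398, -0.0], [0.0, 0.0, -1.0]]
wrist_force: [1.5, -2.2, 1.5]
grip_width: 0.131
grip_force: 30.0
```

```bash
python3 -m pendant '[[0.5,[0,0,0.05],4],[0.5,[0,0,0],4],[0.5,[0,0,0],0]]'|grep -E 'pos|force';  python3 -m pendant '[[0.5,[0,0,0],4],[0.5,[0,0,0],4],[0.5,[0,0,0],0]]'|grep -E 'pos|force'; python3 -c "
from bench import bot;s=bot.read_state();print(s['moment'])"
```

```text
position: [0.5194, -0.3776, 0.1305]
wrist_force: [-0.5, -2.5, 2.4]
grip_force: 30.0
position: [0.5194, -0.3776, 0.1304]
wrist_force: [-1.2, -2.3, 2.1]
grip_force: 30.0
[-0.48216066  0.47296787 -0.01154451]
```

```bash
python3 -m pendant '[[0.5,[0,0,0.02],4],[0.5,[0,0,0.03],4],[0.5,[0,0,0],0]]'|grep -E 'pos|_force';  python3 -m pendant '[[0.5,[0,0,0.04],4],[0.5,[0,0,0.04],4],[0.5,[0,0,0],0]]'|grep -E 'pos|_force'; python3 -c "
from bench import bot;s=bot.read_state();print(s['moment'])"
```

```text
position: [0.5196, -0.3774, 0.1299]
wrist_force: [-0.5, -0.5, 2.2]
grip_force: 30.0
position: [0.5198, -0.3775, 0.1292]
wrist_force: [-0.2, -0.3, 2.5]
grip_force: 30.0
[-0.01382394 -0.03824403 -0.04693544]
```

```bash
python3 -m pendant '[[0.5,[0,0,0],4],[0.5,[0,0,0],4],[0.5,[0,0,0],0]]'|grep -E 'pos|_force';  python3 -m pendant '[[0.5,[0,0,0],4],[0.5,[0,0,0],4],[0.5,[0,0,0],0]]'|grep -E 'pos|_force'; python3 -c "
from bench import bot;s=bot.read_state();print(s['moment'])"
```

```text
position: [0.5197, -0.3775, 0.1292]
wrist_force: [-0.0, -0.0, 0.4]
grip_force: 30.0
position: [0.5196, -0.3776, 0.1291]
wrist_force: [0.2, 0.5, 0.6]
grip_force: 30.0
[-0.06262439 -0.06026777 -0.00723607]
```

```bash
python3 -m pendant '[[0.5,[0,0,0.03],3],[0.5,[0,0,0.03],3],[0.5,[0,0,0],0]]'|grep -E 'pos|_force';  python3 -m pendant '[[0.5,[0,0,0.02],3],[0.5,[0,0,0.02],3],[0.5,[0,0,0],0]]'|grep -E 'pos|_force'; python3 -c "
from bench import bot;s=bot.read_state();print(s['moment'])"
```

```text
position: [0.5198, -0.3775, 0.1289]
wrist_force: [-1.4, 0.6, 5.6]
grip_force: 30.0
position: [0.52, -0.3776, 0.1289]
wrist_force: [-1.4, 2.4, 8.4]
grip_force: 30.0
[0.62583261 0.20293197 0.00299055]
```

```bash
for i in 1; do python3 -m pendant '[[0.5,[0,0,-0.05],3],[0.5,[0,0,0],3],[0.5,[0,0,0],0]]'|grep -E 'pos|_rot|_force'; python3 -c "
from bench import bot;s=bot.read_state();print(s['moment'])"; python3 -m pendant '[[0.5,[0,0,0],3],[0.5,[0,0,0],0]]'|grep -E 'pos|_rot|_force'; python3 -c "
from bench import bot;s=bot.read_state();print(s['moment'])"; done
```

```text
position: [0.5198, -0.3776, 0.1289]
ee_rot: [[1.0, 0.012, 0.0], [0.012, -1.0, 0.0], [0.0, -0.0, -1.0]]
wrist_force: [0.0, 1.9, 4.0]
grip_force: 30.0
[ 0.37884244 -0.05203862 -0.00128494]
position: [0.5198, -0.3776, 0.1289]
ee_rot: [[0.999, -0.04, 0.0], [-0.04, -0.999, -0.0], [0.0, 0.0, -1.0]]
wrist_force: [0.8, 2.0, 4.1]
grip_force: 30.0
[ 0.45296305 -0.11526407  0.04712829]
```

```bash
python3 -m pendant '[[0.5,[0,0,0],3],[0.5,[0,0,0],0]]'|grep -E 'pos|_force'; python3 -c "
from bench import bot;s=bot.read_state();print(s['moment'])"; python3 -m pendant '[[0.5,[0,0,0],3],[0.5,[0,0,0],0]]'|grep -E 'pos|_rot|_force'; python3 -c "
from bench import bot;s=bot.read_state();print(s['moment'])"; python3 -m pendant '[[0.5,[0,0,-0.1],0],[0.5,[0,0,0],0]]'|grep -E 'pos|_rot|_force'
```

```text
position: [0.5198, -0.3777, 0.1289]
wrist_force: [0.8, 2.0, 5.4]
grip_force: 30.0
[ 0.38972028 -0.1349674   0.06751339]
position: [0.5198, -0.3777, 0.1289]
ee_rot: [[0.989, -0.145, 0.0], [-0.145, -0.989, -0.0], [0.0, 0.0, -1.0]]
wrist_force: [0.1, 1.8, 6.1]
grip_force: 30.0
[0.39058    0.09972506 0.00103342]
position: [0.5195, -0.3776, 0.1294]
ee_rot: [[0.989, -0.146, -0.0], [-0.146, -0.989, 0.0], [-0.0, -0.0, -1.0]]
wrist_force: [-0.4, -0.4, -1.3]
grip_force: 30.0
```

```bash
python3 -m pendant '[[0.5,[0,0,-0.08],0],[0.5,[0,0,0],0]]'|grep -E 'pos|_rot|_force';python3 -m pendant '[[0.5,[0,0,-0.08],0],[0.5,[0,0,0],0]]'|grep -E 'pos|_rot|_force'
```

```text
position: [0.5195, -0.3776, 0.1304]
ee_rot: [[0.989, -0.147, -0.0], [-0.147, -0.989, 0.0], [-0.0, -0.0, -1.0]]
wrist_force: [-0.0, 0.9, -2.7]
grip_force: 30.0
position: [0.5195, -0.3775, 0.1312]
ee_rot: [[0.989, -0.147, -0.0], [-0.147, -0.989, 0.0], [-0.0, -0.0, -1.0]]
wrist_force: [-0.4, 0.1, -4.2]
grip_force: 30.0
```

```bash
python3 -m pendant '[[0.5,[0,0,0.16],0],[0.5,[0,0,0],0]]'|grep -E 'pos|_force';python3 -m pendant '[[0.5,[0,0,0.08],0],[0.5,[0,0,0],0]]'|grep -E 'pos|_force'; python3 -m pendant '[[0.5,[0,0,0],3],[0.5,[0,0,0],3],[0.5,[0,0,0],0]]'|grep -E 'pos|_rot|_force'; python3 -c "
from bench import bot;s=bot.read_state();print(s['moment'])"
```

```text
position: [0.5196, -0.3776, 0.1297]
wrist_force: [-0.9, -0.4, -2.7]
grip_force: 30.0
position: [0.5197, -0.3777, 0.129]
wrist_force: [-1.3, 0.4, -2.1]
grip_force: 30.0
position: [0.5196, -0.3776, 0.129]
ee_rot: [[0.968, -0.25, -0.0], [-0.25, -0.968, 0.0], [-0.0, -0.0, -1.0]]
wrist_force: [-1.7, 0.1, -0.3]
grip_force: 30.0
[0.21107858 0.4278814  0.16070777]
```

```bash
python3 -m pendant '[[0.5,[0,0,0.03],3],[0.5,[0,0,0],3],[0.5,[0,0,0],0]]'|grep -E 'pos|_rot|_force'; python3 -c "
from bench import bot;s=bot.read_state();print(s['moment'])"
```

```text
position: [0.5198, -0.3776, 0.1289]
ee_rot: [[0.937, -0.348, 0.0], [-0.348, -0.937, -0.0], [0.0, 0.0, -1.0]]
wrist_force: [-1.8, 2.0, 4.0]
grip_force: 30.0
[0.60352967 0.68860798 0.3800788 ]
```

```bash
python3 -m pendant '[[0.5,[0,0,0],3],[0.5,[0,0,0],0]]'|grep -E 'pos|_rot|_force'; python3 -c "
from bench import bot;s=bot.read_state();print(s['moment'])"
```

```text
position: [0.5198, -0.3776, 0.1289]
ee_rot: [[0.918, -0.396, 0.0], [-0.396, -0.918, 0.0], [0.0, -0.0, -1.0]]
wrist_force: [-2.6, 2.8, 5.1]
grip_force: 30.1
[0.78325394 0.65151067 0.4633773 ]
```

```bash
python3 -m pendant '[[0.5,[0,0,-0.03],-4],[0.5,[0,0,0],-4],[0.5,[0,0,0],0]]'|grep -E 'pos|_force'; python3 -c "
from bench import bot;s=bot.read_state();print(s['moment'])"; python3 -m pendant '[[2.5,[0,0,0],0],[5,[0,0,0],0],[5,[0,0,0],0],[5,[0,0,0],0],[5,[0,0,-1],0],[5,[0,0,-4],0],[5,[0,0,-5],0],[5,[0,0,0],0]]'
python3 - <<'E'
from h import *
s=snapshot("side");x,y=311,113
cv2.imwrite("pics/c5.png",cv2.resize(s["pixels"][150:225,300:400,::-1],(800,600),interpolation=cv2.INTER_CUBIC))
E
```

```text
position: [0.5197, -0.3776, 0.1289]
wrist_force: [-2.5, 2.0, 1.6]
grip_force: 30.0
[0.48751292 0.44171078 0.17132193]
clock: 23.82
position: [0.5215, -0.379, 0.2338]
ee_rot: [[0.964, -0.267, 0.006], [-0.267, -0.964, -0.004], [0.007, 0.003, -1.0]]
wrist_force: [-0.4, 0.1, -0.4]
grip_width: 0.549
grip_force: 0.0
```

View pics/c5.png

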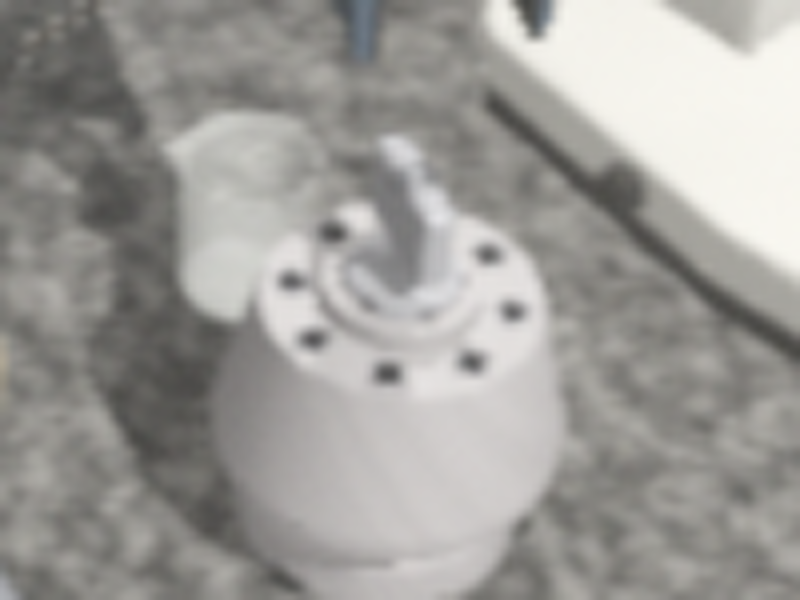

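The picture shows the flange flush on the hub at about (405,295), the bar upright, the beaker undisturbed and the fingers clear above it.

```bash
python3 -c "
from bench import bot;print(bot.close_job())"
```

```text
the job is handed in; nothing more can be done
None
```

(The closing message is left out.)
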